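Lock a bench scale for carrying

TASK

Get the bench scale ready to be carried away: set the aluminium pan flat on its sprung platform, inside the low rim, then stand the hexagonal and the round iron weights upright in the pan, one on each side of its handle. Once the pan is loaded, press the load down and hold it until the catch slides over the platform's tab and keeps it down, then let go. Leave the square weight, the jar and the tape roll where they are.

Things in the scene. Friction and masses are not known exactly. Their poses are not given: they have to be found in the camera images.
- scale: Bench scale fixed to the table, pale painted. Origin on the table below the centre of its platform; z up; +x points from the platform to the display pillar. Body box x -100..195, y -115..115, up to 62 mm. Behind the platform a pillar foot (x 129..191, y -45..45, up to 98 mm) carries a pillar with a display head (x 157..187, y -70..70, z 150..210 mm). It stands to the robot's left or right, yaw within 0.3 rad.
- platform_top (a point): Centre of the upper face of the scale's steel platform, axes as the scale's; 105 mm above the table when up. Plate 150 (x) x 212 (y) mm with a rim 3 mm thick and 6 mm high round it, so 144 x 206 mm inside. A tab 40 mm wide stands out of its +x edge.
- platform (a joint): Sinking of the platform in m: 0 up, 0.030 at its bottom stop. Spring: about 2 N to start it, then 1 N more per mm, damped, so the pan and weights alone sink it only some 10 to 18 mm. The catch can enter from about 0.0265 on; once caught it stays at about 0.026. With pan and both weights on, about 8 to 20 N more are needed to reach the catch.
- catch (a joint): Spring bolt in the pillar foot that slides along the scale's x, in m: 0 is out over the platform's edge (at the start, and again when it has caught), about 0.010 while the passing tab pushes it back. After the tab is below it, the bolt needs up to about 1 s to slide out again, during which the platform must be held right down.
- pan: Loose aluminium pan, open tray 130 (x) x 190 (y) x 25 mm, walls and floor 3 mm, about 0.4 kg. Origin at the centre of its underside, z up. A bridge handle crosses its middle: flat posts at x = +-63 and a round bar of 12 mm diameter along x, 130 mm long, its axis 100 mm above the underside. The pan goes on the platform with its long side along the scale's y, either way round; a weight then has its place on the floor about 47 mm to each side (+-y) of the handle.
- pan_handle (a point): Middle of the pan's handle bar (on its axis); axes as the pan's.
- hex_weight: Loose black iron weight, hexagonal, 66 mm across flats and 76 mm across corners, body 38 mm high with a round knob of 26 mm diameter on top up to 68 mm; 0.7 to 1.0 kg. Origin at the centre of its underside, z up.
- round_weight: Loose black iron weight, round, 62 mm diameter, body 38 mm high with the same knob (26 mm diameter, up to 68 mm); 0.45 to 0.75 kg. Origin at the centre of its underside, z up.
- square_weight: Bystander: loose black iron weight, 60 x 60 mm square, body 38 mm high with the same knob up to 68 mm. Origin at the centre of its underside.
- jar: Bystander: closed white jar, 68 mm diameter, 110 mm high, origin at the centre of its underside.
- tape_roll: Bystander: roll of brown tape lying flat, 104 mm outside and 76 mm inside diameter, 48 mm high, origin at the centre of its underside.
- carton_left: Fixed open cardboard carton 260 (x) x 170 (y) x 95 mm to the left of the work, origin at the centre of its underside.
- carton_right: Fixed open cardboard carton 260 (x) x 170 (y) x 95 mm to the right of the work, origin at the centre of its underside.

How it is judged (in metres and radians):
On the way, in this order (a step that is already met when the one before it is completed fails the run):
1. the pan stands flat on the raised platform, inside its rim (x of pan in the frame of platform_top between -0.02 and 0.02 m and y of pan in the frame of platform_top between -0.02 and 0.02 m and z of pan in the frame of platform_top between -0.004 and 0.004 m and angle between the y axis of pan and the y axis of platform_top, either way round below 0.25 rad and angle between pan's own z axis and vertical below 0.06 rad and value of joint platform below 0.022 m), for 0.1 s.
2. both weights stand in the pan, one on each side of the handle, before the platform is locked down (x of pan in the frame of platform_top between -0.02 and 0.02 m and y of pan in the frame of platform_top between -0.02 and 0.02 m and z of pan in the frame of platform_top between -0.004 and 0.004 m and angle between the y axis of pan and the y axis of platform_top, either way round below 0.25 rad and angle between pan's own z axis and vertical below 0.06 rad and ((x of hex_weight in the frame of pan between -0.045 and 0.045 m and y of hex_weight in the frame of pan between 0.028 and 0.075 m and z of hex_weight in the frame of pan between -0.003 and 0.008 m and angle between each of hex_weight, round_weight's own z axis and vertical below 0.1 rad and x of round_weight in the frame of pan between -0.045 and 0.045 m and y of round_weight in the frame of pan between -0.075 and -0.028 m and z of round_weight in the frame of pan between -0.003 and 0.008 m) or (x of hex_weight in the frame of pan between -0.045 and 0.045 m and y of hex_weight in the frame of pan between -0.075 and -0.028 m and z of hex_weight in the frame of pan between -0.003 and 0.008 m and angle between each of hex_weight, round_weight's own z axis and vertical below 0.1 rad and x of round_weight in the frame of pan between -0.045 and 0.045 m and y of round_weight in the frame of pan between 0.028 and 0.075 m and z of round_weight in the frame of pan between -0.003 and 0.008 m)) and value of joint platform below 0.0235 m), for 0.05 s.
3. the loaded platform is down and the catch is out over its tab (x of pan in the frame of platform_top between -0.02 and 0.02 m and y of pan in the frame of platform_top between -0.02 and 0.02 m and z of pan in the frame of platform_top between -0.004 and 0.004 m and angle between the y axis of pan and the y axis of platform_top, either way round below 0.25 rad and angle between pan's own z axis and vertical below 0.06 rad and ((x of hex_weight in the frame of pan between -0.045 and 0.045 m and y of hex_weight in the frame of pan between 0.028 and 0.075 m and z of hex_weight in the frame of pan between -0.003 and 0.008 m and angle between each of hex_weight, round_weight's own z axis and vertical below 0.1 rad and x of round_weight in the frame of pan between -0.045 and 0.045 m and y of round_weight in the frame of pan between -0.075 and -0.028 m and z of round_weight in the frame of pan between -0.003 and 0.008 m) or (x of hex_weight in the frame of pan between -0.045 and 0.045 m and y of hex_weight in the frame of pan between -0.075 and -0.028 m and z of hex_weight in the frame of pan between -0.003 and 0.008 m and angle between each of hex_weight, round_weight's own z axis and vertical below 0.1 rad and x of round_weight in the frame of pan between -0.045 and 0.045 m and y of round_weight in the frame of pan between 0.028 and 0.075 m and z of round_weight in the frame of pan between -0.003 and 0.008 m)) and value of joint platform above 0.0242 m and value of joint catch below 0.004 m), for 0.2 s.
At the end, for the whole second after the job is handed in: Platform caught (sunk over 24.2 mm, bolt within 4 mm of fully out); pan flat on it (4 mm, 0.06 rad), within 20 mm of its centre and 0.25 rad of square; hexagonal and round weights upright (0.1 rad) on the pan floor, centres 28 to 75 mm from the handle on opposite sides; all at rest (0.02 m/s) (all of step 3 and linear speed of each of pan, hex_weight, round_weight below 0.02 m/s); the robot touches nothing.
It fails at once if square weight moved by more than 30 mm or tipped (distance of square_weight from where it was at the start of the episode above 0.03 m or angle between square_weight's own z axis and vertical above 0.5 rad).
It fails at once if jar moved by more than 30 mm or tipped (distance of jar from where it was at the start of the episode above 0.03 m or angle between jar's own z axis and vertical above 0.5 rad).
It fails at once if tape roll moved by more than 30 mm or tipped (distance of tape_roll from where it was at the start of the episode above 0.03 m or angle between tape_roll's own z axis and vertical above 0.5 rad).
It also fails if it takes over 72 s, if anything falls off the work surface, if the arm or the gripper's body presses on something with over 40 N, if the wrist force passes 120 N, or if a joint passes its speed limit or range.

ROBOT

A 6-joint arm with a two-finger parallel gripper is mounted at the origin on the work surface. World frame = base frame: x ahead of the robot, y to its left, z up, the work surface at z = 0. Lengths are in mm, angles in rad, forces in N, time in s.
With the tool pointing down it reaches from about 350 to 950 mm from the base axis. Payload 17.4 kg.
Tool frame: the origin (TCP) lies at the very end of the fingers, on their centre line; the grasp point (between the pads) lies 19 mm behind it; y points along the fingers, z is the direction in which the jaws open and shut, and the axes are right-handed (so a half turn about y gives the same grasp; the last joint's range is limited). The gripper opens to 93 mm and grips with 3 to 60 N. Pads are 15 mm wide; open, the fingers measure 128 mm over their backs; the gripper's body (75 mm by 188 mm) begins 65 mm behind the grasp point.
Start: joints at [1.07, 0.116, 1.442, -0, 1.584, -0.038], TCP at [301.366, 603.996, 218.646] pointing down, gripper open.
Joint ranges: [-2.83, 2.83], [-0.83, 2.19], [0.07, 2.5], [-1.14, 4.28], [0.01, 3], [-2.97, 2.97]. Speed limits (rad/s): [1.89, 1.89, 2.22, 3.14, 3.14, 3.14].

INTERFACE

Orientations are given as a 3x3 rotation matrix whose columns are the frame's x, y, z axes.
In Python, from plant import arm gives the robot as it stands. The module is installed in compiled form; this text tells all that it offers.
- The arm moves only by the tool arm_command, never from a script. Its argument "steps" is a list of rows, each a list of 7 numbers: the shift along the tool's x, y, z in m, then the turn, a rotation vector about the tool's x, y, z in rad, then the finger opening in m, from 0 to 0.093. In form: [[x, y, z, rx, ry, rz, jaw], ...]. A call has 1 to 5 rows; each row is the pose to reach, as a shift and turn from the pose commanded when the call began, along the tool's axes at that moment; what a row does not reach only later rows make up. A row lasts 1/10 s, in which the tool goes at most 50 mm and 8.59 degrees, less where a joint would pass 70% of its speed; a pose out of reach is approached as far as the arm can. A call with a gripper value outside its range is refused whole. The fingers move at their own pace and stop on an object; the grip force is fixed at half the most. Time passes only in rows, so rows that repeat a pose let the fingers close. It gives the time, the measured TCP pose, the force and the opening at its end, in the units of the state.
- arm.sense(): the state, without advancing time (a new reading comes with each control period).
- arm.camera(name): name is "scene" or "side" or "wrist"; returns a dict with "pixels" (480x640x3 uint8, blue, green, red), "fx", "fy", "cx", "cy" (pixels), "camera_from_world" (4x4, takes a point from world to camera coordinates); the wrist camera has in their place "tool_from_camera" (4x4, takes a point from camera to tool coordinates, whose origin is the TCP and whose axes are the tool frame's). Camera axes: x right, y down, z forward; pixel columns grow to the right and rows downward; lengths in mm; the calibration is good to about 2 mm. A picture is of the moment at which its call begins: read the wrist's pose just before it. There is no depth.
- arm.close_job(): hands the job in, once; it reports no verdict.
The state is a dict: "clock": time; "joints": joint angles; "joint_vel": joint speeds; "joint_efforts": joint torques, N m; "tcp_pos": TCP position; "orientation": TCP orientation; "contact_force": force on the tool from outside, world axes, zero at the start; "moment": the same for the moment, N m; "grip_width": finger opening in mm.
Only numpy, scipy, OpenCV 4.12 (cv2) and the standard library are available. Lean on these libraries where they do the work, as an engineer would, in place of code of your own. Each camera call takes 0.05 s, during which the arm holds its last target. There are 200 camera calls.

## Working session

There is one attempt and no reset: what is moved stays moved. The work goes in short steps, Python scripts to look and compute and a tool call to move; the robot and the scene stay as the last step left them, time stands still between calls to the robot, and variables do not carry over. Pictures are saved under pics/ and viewed, about 8 in all and at most 12, crops included, and the job is handed in when it is done.

Besides the shell and the picture viewer there is one more tool, called as a command line: name --pt "numbers of a row" for each row, then --argument value for the rest. arm_command: Moves the arm, as the interface text tells. Its arguments: {"type":"object","properties":{"steps":{"type":"array","items":{"type":"array","items":{"type":"number"}}}},"required":["steps"]}

```bash
mkdir -p pics; cat > h.py <<'E'
import numpy as np, cv2
from plant import arm
def snap(name,fn=None):
    s=arm.sense(); c=arm.camera(name)
    K=np.array([[c["fx"],0,c["cx"]],[0,c["fy"],c["cy"]],[0,0,1.]])
    if name=="wrist":
        T=np.eye(4);T[:3,:3]=np.array(s["orientation"]);T[:3,3]=s["tcp_pos"]
        W=T@np.array(c["tool_from_camera"])
    else: W=np.linalg.inv(np.array(c["camera_from_world"]))
    im=np.array(c["pixels"]).astype(np.uint8)
    if fn: cv2.imwrite("pics/"+fn,im)
    np.savez(f"{fn or name}.npz",im=im,K=K,W=W)
    return im,K,W
def load(fn):
    d=np.load(f"{fn}.npz");return d["im"],d["K"],d["W"]
def ray(K,W,u,v,z):
    d=W[:3,:3]@np.linalg.inv(K)@np.array([u,v,1.]);o=W[:3,3]
    return o+d*(z-o[2])/d[2]
def proj(K,W,p):
    q=np.linalg.inv(W)@np.append(p,1.);q=K@q[:3];return q[:2]/q[2]
E
python3 - <<'E'
from h import *
s=arm.sense();print(s["clock"],s["tcp_pos"],np.round(s["orientation"],3).tolist(),s["grip_width"])
for n in("scene","side"):
    im,K,W=snap(n,n+"0.png");print(n,K[0,0],W[:3,3],W[:3,2])
im,K,W=snap("wrist","w0.png");print(W[:3,3],W[:3,2])
E
```

```text
0.0 [301.29271192 603.81035603 217.93520264] [[0.895, -0.0, 0.446], [-0.446, -0.001, 0.895], [-0.0, -1.0, -0.001]] 93.5089579264642
scene 522.479086999545 [1534.33371477  581.66929819 1421.43723181] [-0.53193514 -0.34850451 -0.77174452]
side 499.0322287379843 [  433.60270941 -1168.16365535   752.38099779] [ 0.15133722  0.85922333 -0.48870473]
[239.39268689 634.7555226  383.81379514] [ 0.22363957 -0.11339777 -0.96805283]
```

View pics/scene0.png

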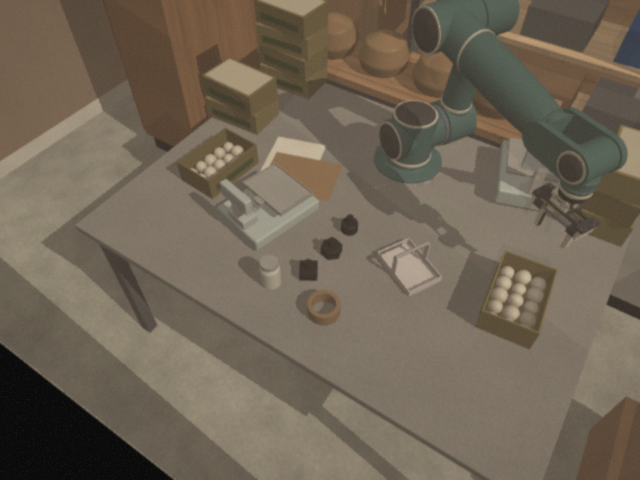

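View pics/side0.png

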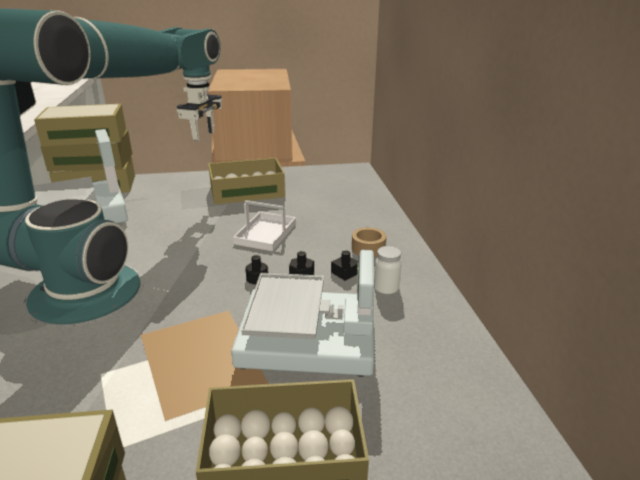

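The scene shows the scale at (265,200) to the robot's right, with the pan at (408,265). The three black weights are at (349,226), (332,249) and (309,270), the jar at (270,272) and the tape at (324,306). I'll zoom in for accurate pixels.

```bash
python3 - <<'E'
from h import *
im,K,W=load("scene0.png")
c=cv2.resize(im[155:335,205:450],None,fx=3.2,fy=3.2,interpolation=cv2.INTER_CUBIC)
c=cv2.convertScaleAbs(c,alpha=1.5)
for i in range(0,245,20): cv2.putText(c,str(205+i),(int(i*3.2),10),0,.35,(0,0,255));cv2.line(c,(int(i*3.2),12),(int(i*3.2),18),(0,0,255))
for i in range(5,180,20): cv2.putText(c,str(155+i),(0,int(i*3.2)),0,.35,(0,0,255))
cv2.imwrite("pics/z1.png",c)
for n in("scene0.png","side0.png"):
    im,K,W=load(n)
    m=((im.max(2)<38)*255).astype(np.uint8)
    k,l,st,ce=cv2.connectedComponentsWithStats(m)
    for i in range(1,k):
        x,y,w,h,a=st[i]
        if 60<a<2000 and y>200 and x>200:
            tx=np.mean(np.where(l[y+2]==i)[0]); p=ray(K,W,tx,y+3,68)
            print(n,st[i],tx,p.round())
E
```

```text
side0.png [332 255  25  25 347] 345.5 [685. -53.  68.]
side0.png [290 256  23  18 231] 301.5 [569. -40.  68.]
side0.png [247 260  14  24 214] 256.0 [449. -42.  68.]
```

View pics/z1.png

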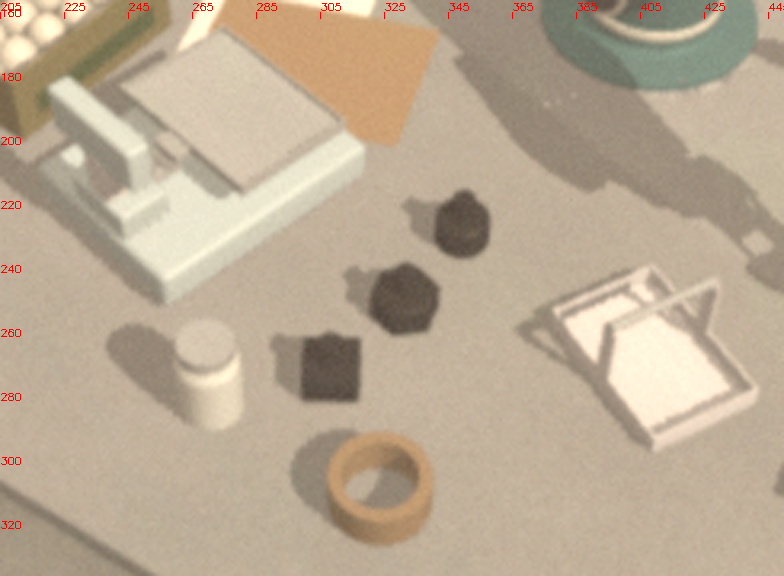

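The crop identifies the round weight (463,195 knob), the hex (405,268) and the square (330,335). Platform corners are at crop (119,85), (225,28), (344,122), (243,192), and the handle runs from (608,325) to (718,283).

```bash
python3 - <<'E'
from h import *
im,K,W=load("scene0.png")
R=lambda x,y,z:ray(K,W,205+x/3.2,155+y/3.2,z)
P=[R(*c,111) for c in [(119,85),(225,28),(344,122),(243,192)]]
print(np.round(P),np.mean(P,0).round(),[np.linalg.norm(P[i]-P[i-1]).round() for i in range(4)])
d=P[0]-P[1]+P[3]-P[2];print("scale x yaw",np.arctan2(d[1],d[0]))
H=[R(608,325,102),R(718,283,102)];print("handle",np.round(H),np.mean(H,0).round(),np.arctan2(*(H[1]-H[0])[1::-1]))
Q=[R(553,310,25),R(650,268,25),R(755,390,25),R(655,440,25)];print(np.round(Q),np.mean(Q,0).round())
print("knobs",R(463,195,68).round(),R(405,268,68).round(),R(330,338,68).round(),"jar",R(207,337,110).round(),"tape",R(380,475,48).round())
Ks=load("side0.png")
for p in (P[0],P[1],P[2],P[3],H[0],H[1]): print(proj(Ks[1],Ks[2],p).round())
E
```

```text
[[ 549. -396.  111.]
 [ 408. -352.  111.]
 [ 459. -152.  111.]
 [ 605. -184.  111.]] [ 505. -271.  111.] [np.float64(219.0), np.float64(148.0), np.float64(207.0), np.float64(149.0)]
scale x yaw -0.2564928830366176
handle [[544. 221. 102.]
 [435. 290. 102.]] [489. 256. 102.] 2.584297144558328
[[501. 142.  25.]
 [392. 202.  25.]
 [479. 366.  25.]
 [590. 309.  25.]] [490. 255.  25.]
knobs [446.  -5.  68.] [568.  -3.  68.] [689. -17.  68.] jar [ 780. -100.  110.] tape [788. 109.  48.]
[314. 332.]
[242. 326.]
[262. 271.]
[324. 273.]
[282. 206.]
[246. 200.]
```

```bash
cat >> h.py <<'E'
def goal(x,y,z,psi=None):
    s=arm.sense();R=np.array(s["orientation"]);p=np.array(s["tcp_pos"])
    ps=np.arctan2(R[1,0],R[0,0]); psi=ps if psi is None else psi
    Rg=np.array([[np.cos(psi),0,-np.sin(psi)],[np.sin(psi),0,np.cos(psi)],[0,-1,0]])
    rv=cv2.Rodrigues(R.T@Rg)[0].ravel()
    d=R.T@(np.array([x,y,z])-p)/1000
    print("t",round(s["clock"],2),"at",p.round(1),"psi",ps.round(3),"F",np.round(s["contact_force"],1),"grip",round(s["grip_width"],1))
    print("shift",d.round(4).tolist(),"rv",rv.round(3).tolist(),"len",np.linalg.norm(d).round(3))
E
python3 -c "
from h import *
goal(489,256,230,-.53)"
```

```text
t 0.15 at [301.3 603.9 218.1] psi -0.463 F [-0.6 -0.6  0.4] grip 93.0
shift [0.3232, -0.0117, -0.2275] rv [0.001, 0.067, 0.0] len 0.395
```

arm_command --pt "0.323 -0.012 -0.228 0 0.067 0 0.093" --pt "0.323 -0.012 -0.228 0 0.067 0 0.093" --pt "0.323 -0.012 -0.228 0 0.067 0 0.093" --pt "0.323 -0.012 -0.228 0 0.067 0 0.093" --pt "0.323 -0.012 -0.228 0 0.067 0 0.093"

```text
clock: 0.65
tcp_pos: [420.1, 382.1, 226.2]
orientation: [[0.863, -0.0, 0.505], [-0.505, -0.0, 0.863], [0.0, -1.0, -0.0]]
contact_force: [-0.0, -0.2, 0.4]
grip_width: 92.3
```

```bash
python3 -c "
from h import *
goal(489,256,230,-.53)"
```

```text
t 0.65 at [420.1 382.1 226.2] psi -0.529 F [-0.  -0.2  0.4] grip 92.3
shift [0.1231, -0.0038, -0.074] rv [0.0, 0.001, 0.0] len 0.144
```

arm_command --pt "0.121 -0.004 -0.072 0 0 0 0.093" --pt "0.121 -0.004 -0.072 0 0 0 0.093" --pt "0.121 -0.004 -0.072 0 0 0 0.093" --pt "0.121 -0.004 -0.072 0 0 0 0.093"

```text
clock: 1.05
tcp_pos: [489.5, 257.0, 230.3]
orientation: [[0.861, 0.001, 0.509], [-0.509, -0.001, 0.861], [0.001, -1.0, -0.0]]
contact_force: [-1.2, 0.5, 0.2]
grip_width: 93.0
```

```bash
python3 -c "
from h import *
im,K,W=snap('wrist','w1.png');print(K,W.round(2))
goal(489,256,230,-.53)"
```

```text
[[362.49237236   0.         319.17891476]
 [  0.         362.49237236 238.61315342]
 [  0.           0.           1.        ]] [[ 5.1000e-01  8.3000e-01  2.2000e-01  4.2975e+02]
 [ 8.6000e-01 -4.9000e-01 -1.3000e-01  2.9225e+02]
 [-0.0000e+00  2.5000e-01 -9.7000e-01  3.9613e+02]
 [ 0.0000e+00  0.0000e+00  0.0000e+00  1.0000e+00]]
t 1.1 at [488.5 258.9 230.2] psi -0.533 F [-0.6  0.6 -0.4] grip 93.0
shift [0.0019, 0.0002, -0.0023] rv [0.0, -0.003, -0.0] len 0.003
```

View pics/w1.png

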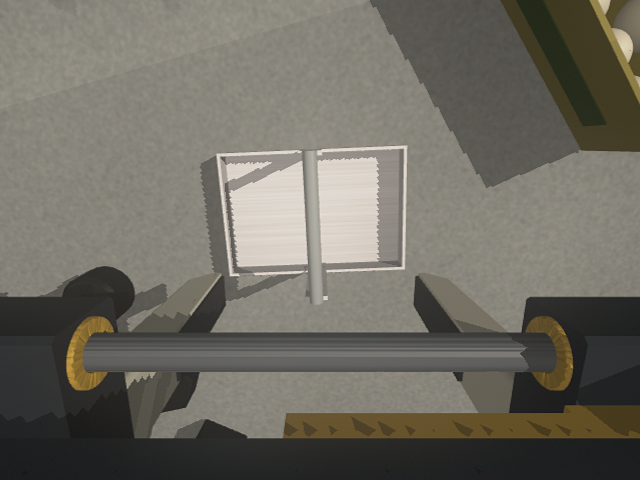

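The wrist view shows the handle bar from (310,150) to (317,303) and the pan rim corners at (219,155), (406,147), (404,268), (231,275).

```bash
python3 - <<'E'
from h import *
im,K,W=load("w1.png")
a,b=ray(K,W,310,150,104),ray(K,W,317,303,104)
print(a,b,(a+b)/2,np.linalg.norm(a-b),np.arctan2(*(b-a)[1::-1]))
Q=[ray(K,W,*c,25) for c in [(219,155),(406,147),(404,268),(231,275)]]
print(np.mean(Q,0),[np.linalg.norm(Q[i]-Q[i-1]).round(1) for i in range(4)],np.arctan2(*(Q[3]-Q[0]+Q[2]-Q[1])[1::-1]))
goal(*((a+b)/2)[:2],81,np.arctan2(*(b-a)[1::-1]))
E
```

```text
[429.64126632 283.65046523 104.        ] [544.03375813 222.15698669 104.        ] [486.83751223 252.90372596 104.        ] 129.87336172044695 -0.493246619501673
[487.43502872 252.51345785  25.        ] [np.float64(127.2), np.float64(186.3), np.float64(126.9), np.float64(187.6)] -0.495839987137285
t 1.1 at [488.5 258.9 230.2] psi -0.533 F [-0.6  0.6 -0.4] grip 93.0
shift [0.0016, 0.1492, -0.006] rv [0.0, -0.04, -0.0] len 0.149
```

arm_command --pt "0.001 0.05 -0.005 0 -0.039 0 0.06" --pt "0.001 0.1 -0.005 0 -0.039 0 0.06" --pt "0.001 0.149 -0.005 0 -0.039 0 0.06" --pt "0.001 0.149 -0.005 0 -0.039 0 0.0" --pt "0.001 0.149 -0.005 0 -0.039 0 0.0"

```text
clock: 1.6
tcp_pos: [485.8, 256.6, 82.3]
orientation: [[0.882, -0.001, 0.47], [-0.47, -0.0, 0.882], [-0.001, -1.0, -0.0]]
contact_force: [1.3, 1.2, 1.4]
grip_width: 57.7
```

arm_command --pt "0 0 0 0 0 0 0" --pt "0 0 0 0 0 0 0" --pt "0 0 0 0 0 0 0" --pt "0 -0.03 0 0 0 0 0" --pt "0 -0.07 0 0 0 0 0"

```text
clock: 2.1
tcp_pos: [485.4, 255.5, 151.2]
orientation: [[0.882, -0.002, 0.471], [-0.471, -0.001, 0.882], [-0.001, -1.0, -0.002]]
contact_force: [0.7, 0.9, 0.4]
grip_width: 17.4
```

```bash
python3 -c "
from h import *
goal(487,253,330,-.256)
goal(505,-271,290,-.256)"
```

```text
t 2.1 at [485.4 255.5 151.2] psi -0.491 F [0.7 0.9 0.4] grip 17.4
shift [0.0023, -0.1788, -0.0018] rv [0.002, -0.235, -0.002] len 0.179
t 2.1 at [485.4 255.5 151.2] psi -0.491 F [0.7 0.9 0.4] grip 17.4
shift [0.2653, -0.1383, -0.4553] rv [0.002, -0.235, -0.002] len 0.545
```

arm_command --pt "0 0 0 0 0 0 0.06" --pt "0 0 0 0 0 0 0.06" --pt "0 0 0 0 0 0 0.06"

```text
clock: 2.4
tcp_pos: [485.8, 255.7, 150.6]
orientation: [[0.882, -0.001, 0.471], [-0.471, -0.0, 0.882], [-0.0, -1.0, -0.001]]
contact_force: [-0.2, 0.2, -0.5]
grip_width: 37.0
```

```bash
python3 -c "
from h import *
im,K,W=snap('wrist','w2.png');goal(487,253,81,-.493)"
```

```text
t 2.45 at [485.7 255.6 150.3] psi -0.491 F [ 0.6  0.9 -0. ] grip 41.0
shift [0.0024, 0.0693, -0.0016] rv [0.001, 0.002, -0.001] len 0.069
```

View pics/w2.png

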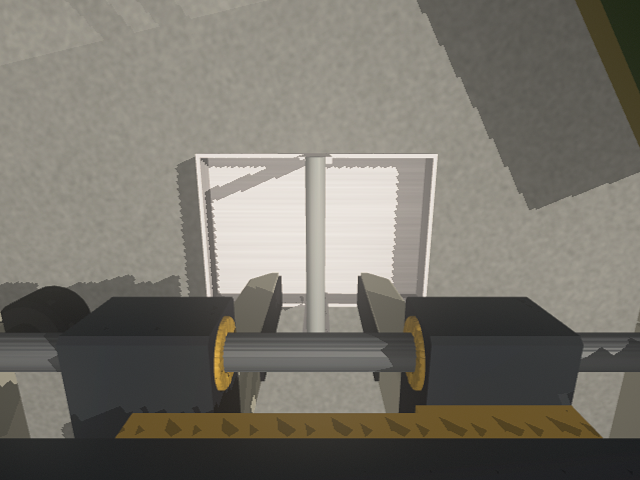

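The pan is untouched: the bar is upright and centred at column 316 between the fingers. I closed too briefly, so I'll go down again and give it longer.

arm_command --pt "0.002 0.05 -0.002 0 0 0 0.05" --pt "0.002 0.069 -0.002 0 0 0 0.03" --pt "0.002 0.069 -0.002 0 0 0 0.0" --pt "0.002 0.069 -0.002 0 0 0 0.0" --pt "0.002 0.069 -0.002 0 0 0 0.0"

```text
clock: 2.95
tcp_pos: [487.5, 253.4, 83.7]
orientation: [[0.882, 0.002, 0.471], [-0.471, 0.001, 0.882], [0.001, -1.0, 0.001]]
contact_force: [-0.9, 0.6, -0.8]
grip_width: 22.3
```

arm_command --pt "0 0 0 0 0 0 0" --pt "0 0 0 0 0 0 0" --pt "0 0 0 0 0 0 0" --pt "0 0 0 0 0 0 0" --pt "0 0 0 0 0 0 0"

```text
clock: 3.45
tcp_pos: [487.4, 253.3, 83.5]
orientation: [[0.882, 0.002, 0.471], [-0.471, 0.001, 0.882], [0.001, -1.0, 0.001]]
contact_force: [-0.9, -1.4, 6.8]
grip_width: 11.2
```

arm_command --pt "0 -0.01 0 0 0 0 0" --pt "0 -0.04 0 0 0 0 0" --pt "0 -0.09 0 0 0 0 0" --pt "0 -0.14 0 0 0 0 0" --pt "0 -0.19 0 0 0 0 0"

```text
clock: 3.95
tcp_pos: [486.3, 252.9, 274.7]
orientation: [[0.882, -0.0, 0.471], [-0.471, 0.0, 0.882], [-0.0, -1.0, 0.0]]
contact_force: [1.3, 0.2, -4.0]
grip_width: 11.3
```

```bash
python3 -c "
from h import *
goal(505,-271,290,-.256)"
```

```text
t 3.95 at [486.3 252.9 274.7] psi -0.491 F [ 1.3  0.2 -4. ] grip 11.3
shift [0.2634, -0.0153, -0.4533] rv [-0.0, -0.235, -0.0] len 0.524
```

```bash
python3 -c "
from h import *
goal(566,-39,330,-.256)"
```

```text
t 3.95 at [486.3 252.9 274.7] psi -0.491 F [ 1.3  0.2 -4. ] grip 11.3
shift [0.2078, -0.0553, -0.2199] rv [-0.0, -0.235, -0.0] len 0.308
```

arm_command --pt "0.03 -0.01 -0.03 0 -0.03 0 0" --pt "0.06 -0.02 -0.07 0 -0.07 0 0" --pt "0.09 -0.03 -0.1 0 -0.11 0 0" --pt "0.12 -0.04 -0.13 0 -0.15 0 0" --pt "0.15 -0.05 -0.16 0 -0.19 0 0"

```text
clock: 4.45
tcp_pos: [543.6, 39.6, 323.3]
orientation: [[0.956, 0.0, 0.295], [-0.295, 0.0, 0.956], [0.0, -1.0, 0.0]]
contact_force: [1.0, -0.2, -4.5]
grip_width: 11.0
```

```bash
python3 -c "
from h import *
goal(566,-39,330,-.256)"
```

```text
t 4.45 at [543.6  39.6 323.3] psi -0.299 F [ 1.  -0.2 -4.5] grip 11.0
shift [0.0445, -0.0067, -0.0685] rv [-0.0, -0.043, 0.0] len 0.082
```

arm_command --pt "0.02 -0.003 -0.03 0 -0.02 0 0" --pt "0.034 -0.005 -0.05 0 -0.04 0 0" --pt "0.044 -0.007 -0.068 0 -0.043 0 0" --pt "0.044 -0.007 -0.068 0 -0.043 0 0" --pt "0.044 -0.007 -0.068 0 -0.043 0 0"

```text
clock: 4.95
tcp_pos: [565.5, -36.7, 329.4]
orientation: [[0.967, -0.0, 0.256], [-0.256, 0.0, 0.967], [-0.0, -1.0, 0.0]]
contact_force: [-0.4, 0.0, -4.2]
grip_width: 10.9
```

```bash
python3 -c "
from h import *
im,K,W=snap('wrist','w3.png');goal(505,-271,290,-.256)"
```

```text
t 5.0 at [565.4 -36.3 329.4] psi -0.258 F [ 0.8  0.3 -4.6] grip 11.1
shift [0.0014, 0.0393, -0.2424] rv [-0.0, -0.002, -0.0] len 0.246
```

View pics/w3.png

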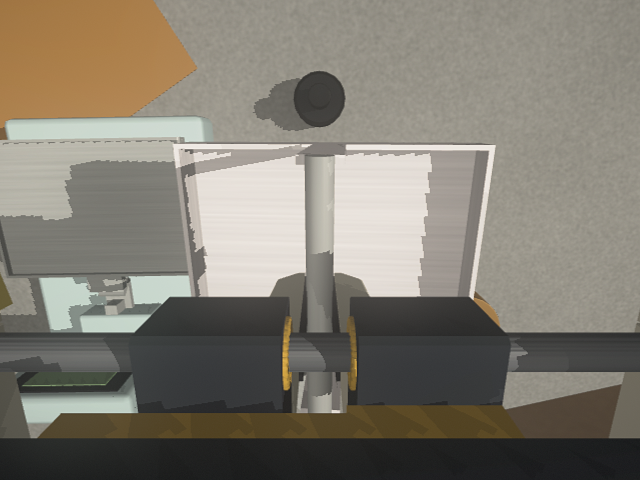

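The wrist view shows the pan level in hand. The platform is at left, with its -x edge at about row 140, its +x edge at about row 275 and its far corner near (10,276). The round weight's knob is at (320,95). Zooming on the platform edges.

```bash
python3 - <<'E'
from h import *
im,K,W=load("w3.png")
c=cv2.resize(im[110:300,0:230],None,fx=3.4,fy=3.0,interpolation=cv2.INTER_NEAREST)[:590]
c=cv2.convertScaleAbs(c,alpha=1.3)
for i in range(0,230,20): cv2.putText(c,str(i),(int(i*3.4),10),0,.35,(0,0,255));cv2.line(c,(int(i*3.4),12),(int(i*3.4),18),(0,0,255))
for i in range(0,190,10): cv2.putText(c,str(110+i),(0,int(i*3)),0,.35,(0,0,255))
cv2.imwrite("pics/z3.png",c)
# predicted corners of rim (z=111) for scene estimate
for dx,dy in [(-75,-106),(75,-106),(-75,106),(75,106)]:
    a=-.256;p=[505+np.cos(a)*dx-np.sin(a)*dy,-271+np.sin(a)*dx+np.cos(a)*dy,111];print(dx,dy,proj(K,W,p).round(1))
for u,v in[(100,141),(175,139),(40,276),(170,276)]:
    p=ray(K,W,u,v,111);print(u,v,p.round(1))
E
```

```text
-75 -106 [-20.5 140.7]
75 -106 [ 11.  278.5]
-75 106 [186.5 140.2]
75 106 [199.  278.1]
100 141 [ 437.4 -235.3  111. ]
175 139 [ 455.2 -160.4  111. ]
40 276 [ 556.3 -359.6  111. ]
170 276 [ 593.7 -218.2  111. ]
```

View pics/z3.png

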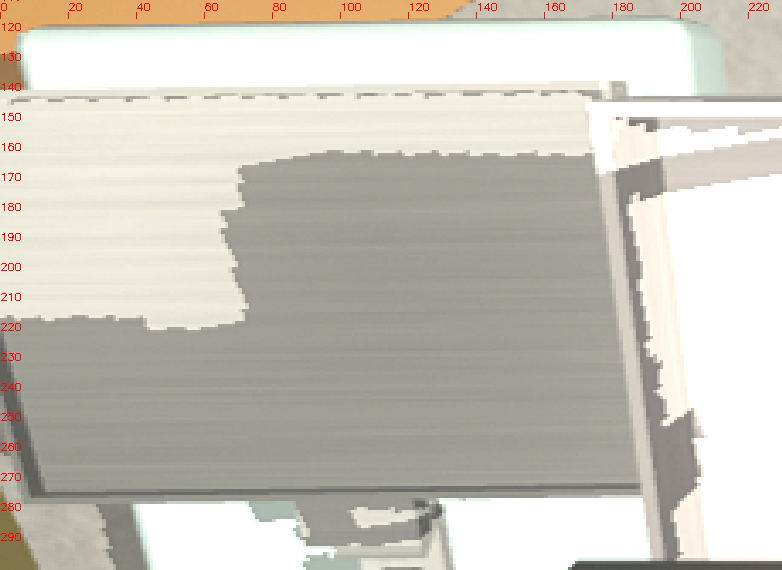

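The zoom shows the outer rim corners at (8,277) and (183.5,137.5), which are diagonally opposite, and the -x edge running (20,140.5) to (175,137.5).

```bash
python3 - <<'E'
from h import *
im,K,W=load("w3.png")
r=lambda u,v:ray(K,W,u,v,111)
A,B=r(8,277),r(183.5,137.5)
print(A,B,(A+B)/2,np.linalg.norm(A-B),"exp",np.hypot(150,212))
d=r(175,137.7)-r(20,140.7);e=r(170,275.7)-r(20,276.7)
y=[np.arctan2(-v[0],v[1]) for v in(d,e)];v=B-A
print("yaw edges",y,"diag",np.arctan2(v[1],v[0])-np.arctan2(212,-150))
C=(A+B)/2
# handle offset vs tcp in hand
P=[ray(K,W,*c,329.4+16.5-75) for c in [(174,145),(495,146)]];print("pan -x rim",P)
goal(C[0],C[1],290,-.28)
print("round",ray(K,W,320,95,68),ray(K,W,320,99,38))
E
```

```text
[ 548.1706772  -395.00192793  111.        ] [ 456.02250689 -151.48021714  111.        ] [ 502.09659204 -273.24107254  111.        ] 260.3730187974821 exp 259.6998267230843
yaw edges [np.float64(-0.23998473810752097), np.float64(-0.2513907835167953)] diag -0.25402668368886117
pan -x rim [array([ 476.34655374, -103.45939145,  270.9       ]), array([526.12485005,  82.46053161, 270.9       ])]
t 5.0 at [565.4 -36.3 329.4] psi -0.258 F [ 0.8  0.3 -4.6] grip 11.1
shift [-0.0008, 0.0393, -0.2453] rv [-0.0, 0.022, -0.0] len 0.248
round [447.18649151  -4.85910962  68.        ] [447.87402608  -4.98343487  38.        ]
```

```bash
python3 - <<'E'
from h import *
goal(503,-273,270,-.25)
E
```

```text
t 5.0 at [565.4 -36.3 329.4] psi -0.258 F [ 0.8  0.3 -4.6] grip 11.1
shift [0.0, 0.0593, -0.2448] rv [-0.0, -0.008, -0.0] len 0.252
```

arm_command --pt "0 0.005 -0.025 0 0 0 0" --pt "0 0.015 -0.06 0 0 0 0" --pt "0 0.025 -0.1 0 0 0 0" --pt "0 0.035 -0.14 0 -0.008 0 0" --pt "0 0.045 -0.18 0 -0.008 0 0"

```text
clock: 5.5
tcp_pos: [519.2, -211.0, 284.1]
orientation: [[0.969, 0.0, 0.246], [-0.246, 0.0, 0.969], [0.0, -1.0, 0.0]]
contact_force: [1.6, -0.2, -4.2]
grip_width: 11.2
```

arm_command --pt "0 0.005 -0.03 0 0 0 0" --pt "0 0.01 -0.05 0 0 0 0" --pt "0 0.014 -0.06 0 0 0 0" --pt "0 0.014 -0.065 0 0 0 0" --pt "0 0.014 -0.065 0 0 0 0"

```text
clock: 6.0
tcp_pos: [503.9, -273.2, 270.4]
orientation: [[0.969, 0.0, 0.247], [-0.247, 0.0, 0.969], [0.0, -1.0, 0.0]]
contact_force: [0.3, 0.7, -3.8]
grip_width: 11.2
```

```bash
python3 - <<'E'
from h import *
im,K,W=snap('wrist','w4.png')
goal(503,-273,205,-.25)
E
```

```text
t 6.05 at [ 504.  -272.9  270.6] psi -0.249 F [ 0.5 -0.5 -4.8] grip 11.2
shift [-0.001, 0.0656, -0.0003] rv [-0.0, 0.001, 0.0] len 0.066
```

View pics/w4.png

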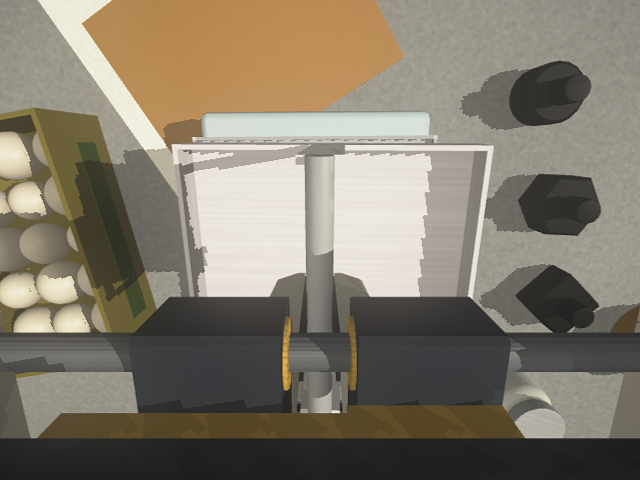

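The pan is about 0.1 rad tilted about the bar, with its rim centred at column 333 and the bar at 319. The platform's -x rim is visible from (193,138) to (437,138). The hex knob is at (589,212).

```bash
python3 - <<'E'
from h import *
im,K,W=load('w4.png')
a,b=ray(K,W,193,138,111),ray(K,W,437,138,111);m=(a+b)/2
print(a,b,np.linalg.norm(a-b),m, m+75*np.array([np.cos(.25),-np.sin(.25),0]))
print("round",ray(K,W,576,88,68),"hex",ray(K,W,588,212,68),"square",ray(K,W,583,318,68))
hexc=[(518,203),(535,174)];print([ray(K,W,*c,38).round(0) for c in hexc])
E
```

```text
[ 404.35467628 -360.82289487  111.        ] [ 456.44724843 -156.33328289  111.        ] 211.02046697723998 [ 430.40096236 -258.57808888  111.        ] [ 503.06939398 -277.13338582  111.        ]
round [446.39625328  -7.88084338  68.        ] hex [570.05155971  -4.8104872   68.        ] square [689.98234299 -18.16891732  68.        ]
[array([552., -59.,  38.]), array([524., -37.,  38.])]
```

arm_command --pt "-0.001 0.03 -0.002 0 0 0 0" --pt "-0.001 0.055 -0.003 0 0 0 0" --pt "-0.001 0.068 -0.003 0 0 0 0" --pt "-0.001 0.074 -0.003 0 0 0 0" --pt "-0.001 0.078 -0.003 0 0 0 0"

```text
clock: 6.55
tcp_pos: [502.4, -276.0, 193.1]
orientation: [[0.969, 0.001, 0.247], [-0.247, -0.0, 0.969], [0.001, -1.0, -0.0]]
contact_force: [-1.7, 1.4, 0.1]
grip_width: 10.9
```

arm_command --pt "0 0.003 0 0 0 0 0" --pt "0 0.005 0 0 0 0 0" --pt "0 0.005 0 0 0 0 0"

```text
clock: 6.85
tcp_pos: [502.2, -276.4, 187.7]
orientation: [[0.969, 0.001, 0.247], [-0.247, -0.0, 0.969], [0.001, -1.0, -0.0]]
contact_force: [-0.4, 2.8, -0.4]
grip_width: 10.7
```

```bash
python3 - <<'E'
from h import *
im,K,W=snap('wrist','w5.png')
goal(503,-273,188,-.25)
# pan -x rim bright edge columns along row ~150
g=im[:,:,1].astype(int)
for r in(148,156,170,290): print(r,[int(i) for i in np.where(np.abs(np.diff(g[r]))>25)[0]])
E
```

```text
t 6.9 at [ 502.2 -276.4  187.7] psi -0.25 F [-0.7  1.9  0.5] grip 11.0
shift [-0.0, -0.0003, 0.0035] rv [0.0, 0.0, 0.001] len 0.004
148 [60, 104, 134, 135, 156, 161, 383, 450, 461, 475, 476]
156 [63, 83, 110, 140, 141, 162, 163, 168, 172, 175, 176, 177, 295, 333, 334, 343, 472, 473, 478]
170 [67, 68, 76, 120, 151, 164, 169, 171, 183, 213, 214, 304, 333, 423, 471, 472, 476]
290 [94, 102, 178, 182, 192, 193, 194, 271, 272, 303, 306, 335, 365, 366, 414, 458, 459, 463, 588, 596, 599]
```

arm_command --pt "0 0 0 0 0 0 0.04" --pt "0 0 0 0 0 0 0.06" --pt "0 0 0 0 0 0 0.06" --pt "0 0 0 0 0 0 0.06" --pt "0 0 0 0 0 0 0.06"

```text
clock: 7.4
tcp_pos: [502.0, -276.4, 187.3]
orientation: [[0.969, 0.0, 0.247], [-0.247, -0.0, 0.969], [0.0, -1.0, -0.0]]
contact_force: [0.2, 0.1, 0.0]
grip_width: 46.4
```

arm_command --pt "0 -0.03 0 0 0 0 0.09" --pt "0 -0.08 0 0 0 0 0.09" --pt "0 -0.13 0 0 0 0 0.09" --pt "0 -0.13 0 0 0 0 0.09" --pt "0 -0.13 0 0 0 0 0.09"

```text
clock: 7.9
tcp_pos: [502.2, -276.5, 318.2]
orientation: [[0.969, 0.002, 0.247], [-0.247, -0.001, 0.969], [0.002, -1.0, -0.001]]
contact_force: [0.1, -0.5, -0.5]
grip_width: 86.2
```

```bash
python3 - <<'E'
from h import *
im,K,W=snap('wrist','w6.png')
goal(503,-273,188,-.25)
E
```

```text
t 7.95 at [ 501.9 -276.4  316.6] psi -0.25 F [ 0.9 -1.2 -0.9] grip 88.5
shift [0.0003, 0.1286, 0.0035] rv [-0.0, 0.0, -0.0] len 0.129
```

View pics/w6.png

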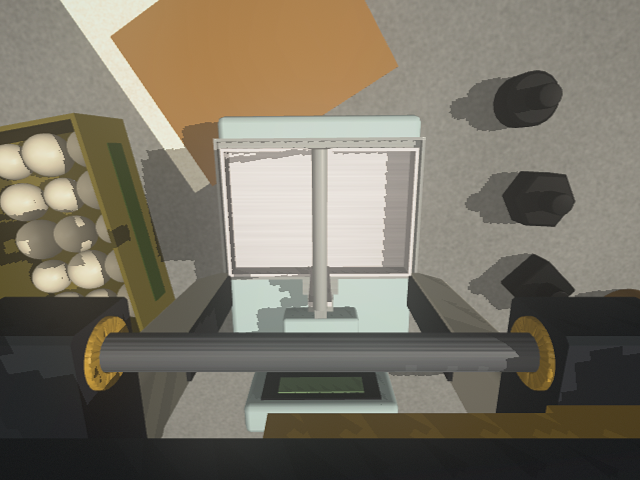

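The pan is inside the rim: its edges at columns 222..417 sit within the rim at 213..425, and it's level. Next is the hex weight, picked with the jaws along the scale's x.

```bash
python3 - <<'E'
from h import *
im,K,W=load('w6.png')
z=128
Q=[ray(K,W,*c,z) for c in[(222,148),(417,148),(411,275),(231,275)]]
print(np.mean(Q,0),[np.linalg.norm(Q[i]-Q[i-1]).round(1) for i in range(4)])
a,b=ray(K,W,319,148,207),ray(K,W,319,318,207);print("bar",(a+b)/2,np.linalg.norm(a-b),np.arctan2(*(b-a)[1::-1]))
print(np.round(arm.sense()["joints"],2))
goal(570,-5,220,1.32)
goal(570,-5,220,-1.82)
E
```

```text
[ 500.74239077 -275.49585585  128.        ] [np.float64(128.4), np.float64(185.8), np.float64(128.4), np.float64(187.6)]
bar [ 504.39220502 -277.58550167  207.        ] 138.11966541348008 -0.2498500416867863
[-0.55 -0.11  1.52 -0.    1.74 -1.87]
t 7.95 at [ 501.9 -276.4  316.6] psi -0.25 F [ 0.9 -1.2 -0.9] grip 88.5
shift [-0.0011, 0.0966, 0.2798] rv [-0.0, -1.57, -0.0] len 0.296
t 7.95 at [ 501.9 -276.4  316.6] psi -0.25 F [ 0.9 -1.2 -0.9] grip 88.5
shift [-0.0011, 0.0966, 0.2798] rv [0.0, 1.57, -0.0] len 0.296
```

arm_command --pt "0 0 0.03 0 0.15 0 0.06" --pt "0 0.01 0.07 0 0.3 0 0.06" --pt "0 0.02 0.11 0 0.45 0 0.06" --pt "0 0.03 0.15 0 0.6 0 0.06" --pt "0 0.04 0.18 0 0.74 0 0.06"

```text
clock: 8.45
tcp_pos: [546.2, -99.9, 275.0]
orientation: [[0.544, -0.002, 0.839], [-0.839, 0.001, 0.544], [-0.002, -1.0, -0.002]]
contact_force: [-0.1, -1.1, -0.5]
grip_width: 60.8
```

```bash
python3 - <<'E'
from h import *
goal(570,-5,200,-1.82)
E
```

```text
t 8.45 at [546.2 -99.9 275. ] psi -0.995 F [-0.1 -1.1 -0.5] grip 60.8
shift [-0.0665, 0.075, 0.0717] rv [0.002, 0.825, -0.001] len 0.123
```

arm_command --pt "-0.066 0.075 0.072 0 0.825 0 0.06" --pt "-0.066 0.075 0.072 0 0.825 0 0.06" --pt "-0.066 0.075 0.072 0 0.825 0 0.06" --pt "-0.066 0.075 0.072 0 0.825 0 0.06" --pt "-0.066 0.075 0.072 0 0.825 0 0.06"

```text
clock: 8.95
tcp_pos: [569.6, -6.4, 199.5]
orientation: [[-0.172, -0.004, 0.985], [-0.985, 0.0, -0.172], [0.0, -1.0, -0.004]]
contact_force: [0.4, -0.6, 0.8]
grip_width: 60.7
```

arm_command --pt "0 0 0 0 0.07 0 0.06"

```text
clock: 9.05
tcp_pos: [569.7, -6.9, 200.1]
orientation: [[-0.241, -0.003, 0.97], [-0.97, 0.0, -0.241], [0.001, -1.0, -0.003]]
contact_force: [-0.8, -0.6, -0.2]
grip_width: 60.5
```

```bash
python3 - <<'E'
from h import *
im,K,W=snap('wrist','w7.png')
goal(570,-5,200,-1.82)
print(proj(K,W,[570,-5,68]),proj(K,W,[570,-5,38]))
m=((im.max(2)<60)*255).astype(np.uint8);k,l,st,ce=cv2.connectedComponentsWithStats(m[:330])
print([(st[i].tolist(),ce[i].round(1).tolist()) for i in range(1,k) if st[i][4]>400])
c=cv2.convertScaleAbs(cv2.resize(im[60:360,140:500],None,fx=2,fy=2),alpha=1.6);cv2.imwrite('pics/z7.png',c)
E
```

```text
t 9.1 at [569.7  -7.1 200.2] psi -1.817 F [-0.4 -0.3 -0.1] grip 60.0
shift [-0.0021, 0.0002, -0.0002] rv [0.003, 0.003, 0.001] len 0.002
[319.42929976 226.75828446] [319.50711293 219.59178963]
[([399, 188, 96, 56, 1463], [448.7, 215.7]), ([284, 212, 70, 44, 539], [322.7, 241.9]), ([171, 221, 63, 60, 829], [206.9, 258.9]), ([502, 304, 129, 26, 1787], [563.8, 321.3])]
```

View pics/z7.png

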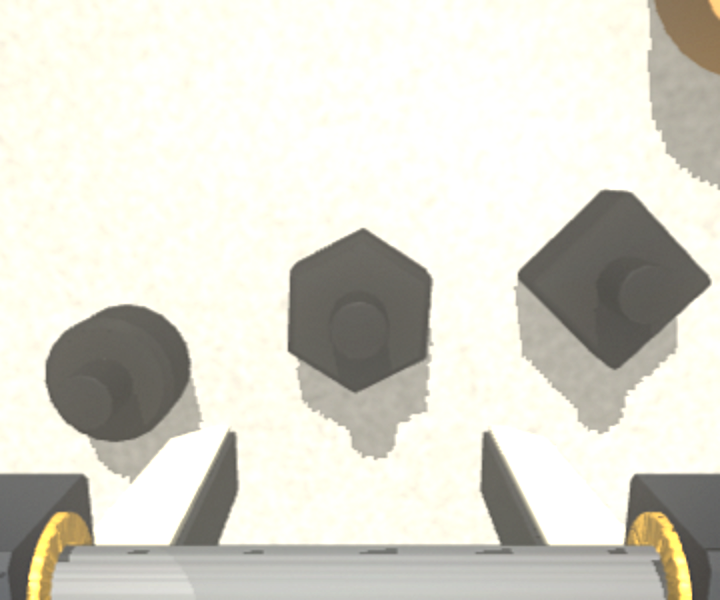

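Hex knob centre is at full-image (319.5,225), within 2 px of the prediction. The round knob is at (183,261). Descending on the hex.

arm_command --pt "-0.003 0.05 0 0 0 0 0.06" --pt "-0.003 0.1 0 0 0 0 0.06" --pt "-0.003 0.14 0 0 0 0 0.06" --pt "-0.003 0.158 0 0 0 0 0.05" --pt "-0.003 0.158 0 0 0 0 0.0"

```text
clock: 9.6
tcp_pos: [569.5, -4.4, 40.8]
orientation: [[-0.234, -0.004, 0.972], [-0.972, 0.0, -0.234], [0.001, -1.0, -0.004]]
contact_force: [0.2, -0.3, 0.8]
grip_width: 48.8
```

arm_command --pt "0 0 0 0 0 0 0" --pt "0 0 0 0 0 0 0" --pt "0 0 0 0 0 0 0" --pt "0 0 0 0 0 0 0" --pt "0 0 0 0 0 0 0"

```text
clock: 10.1
tcp_pos: [570.8, -4.3, 44.1]
orientation: [[-0.236, -0.001, 0.972], [-0.972, 0.0, -0.236], [0.0, -1.0, -0.001]]
contact_force: [-2.6, 1.5, 0.4]
grip_width: 25.6
```

arm_command --pt "0 0 0 0 0 0 0" --pt "0 0 0 0 0 0 0" --pt "0 0 0 0 0 0 0"

```text
clock: 10.4
tcp_pos: [570.9, -4.3, 44.2]
orientation: [[-0.236, -0.001, 0.972], [-0.972, 0.0, -0.236], [0.0, -1.0, -0.001]]
contact_force: [-4.7, 0.9, 0.8]
grip_width: 25.3
```

```bash
python3 - <<'E'
from h import *
im,K,W=load('w7.png');print(ray(K,W,319.5,225,68),"round",ray(K,W,183,261,68))
c=np.array([502,-276]);y=np.array([np.sin(.25),np.cos(.25)])
print(c-48*y,c+48*y)
goal(*(c-48*y),290,-1.82)
E
```

```text
[570.42280429  -3.54381884  68.        ] round [448.2572852  -6.0753711  68.       ]
[ 490.12460996 -322.50779624] [ 513.87539004 -229.49220376]
t 10.4 at [570.9  -4.3  44.2] psi -1.809 F [-4.7  0.9  0.8] grip 25.3
shift [0.3283, -0.2458, -0.0036] rv [0.001, 0.011, 0.0] len 0.41
```

arm_command --pt "0 -0.02 0 0 0 0 0" --pt "0 -0.06 0 0 0 0 0" --pt "0 -0.11 0 0 0 0 0" --pt "0.01 -0.16 0 0 0 0 0" --pt "0.03 -0.2 0 0 0 0 0"

```text
clock: 10.9
tcp_pos: [564.1, -33.0, 246.2]
orientation: [[-0.234, 0.001, 0.972], [-0.972, 0.0, -0.234], [-0.0, -1.0, 0.001]]
contact_force: [1.7, -0.4, -10.1]
grip_width: 25.5
```

arm_command --pt "0.035 -0.02 0 0 0 0 0" --pt "0.07 -0.035 0 0 0 0 0" --pt "0.11 -0.045 0 0 0 0 0" --pt "0.15 -0.045 0 0 0 0 0" --pt "0.19 -0.045 0 0 0 0 0"

```text
clock: 11.4
tcp_pos: [518.7, -219.7, 288.7]
orientation: [[-0.236, -0.0, 0.972], [-0.972, -0.0, -0.236], [0.0, -1.0, 0.0]]
contact_force: [1.1, 0.7, -10.2]
grip_width: 25.3
```

```bash
python3 - <<'E'
from h import *
goal(490,-322.5,290,-1.82)
E
```

```text
t 11.4 at [ 518.7 -219.7  288.7] psi -1.809 F [  1.1   0.7 -10.2] grip 25.3
shift [0.1067, -0.0012, -0.0037] rv [-0.0, 0.011, 0.0] len 0.107
```

arm_command --pt "0.04 0 -0.001 0 0 0 0" --pt "0.075 0 -0.003 0 0.01 0 0" --pt "0.1 0 -0.004 0 0.01 0 0" --pt "0.106 0 -0.004 0 0.01 0 0" --pt "0.106 0 -0.004 0 0.01 0 0"

```text
clock: 11.9
tcp_pos: [490.0, -320.9, 288.2]
orientation: [[-0.247, -0.001, 0.969], [-0.969, 0.001, -0.247], [-0.001, -1.0, -0.001]]
contact_force: [0.4, 0.5, -8.7]
grip_width: 25.4
```

arm_command --pt "0 0.03 0 0 0 0 0" --pt "0 0.075 0 0 0 0 0" --pt "0 0.11 0 0 0 0 0" --pt "0 0.125 0 0 0 0 0" --pt "0 0.13 0 0 0 0 0"

```text
clock: 12.4
tcp_pos: [490.3, -319.2, 157.9]
orientation: [[-0.245, -0.002, 0.97], [-0.97, 0.001, -0.245], [-0.001, -1.0, -0.002]]
contact_force: [0.2, 0.1, -8.2]
grip_width: 25.4
```

```bash
python3 - <<'E'
from h import *
goal(490,-322.5,150,-1.82)
E
```

```text
t 12.4 at [ 490.3 -319.2  157.9] psi -1.818 F [ 0.2  0.1 -8.2] grip 25.4
shift [0.0033, 0.0078, 0.0005] rv [0.002, 0.002, -0.001] len 0.009
```

arm_command --pt "0.003 0.003 0 0 0 0 0" --pt "0.003 0.006 0 0 0 0 0" --pt "0.003 0.01 0 0 0 0 0" --pt "0.003 0.013 0 0 0 0 0" --pt "0.003 0.015 0 0 0 0 0"

```text
clock: 12.9
tcp_pos: [490.1, -323.9, 145.6]
orientation: [[-0.246, 0.002, 0.969], [-0.969, -0.002, -0.246], [0.002, -1.0, 0.002]]
contact_force: [-1.3, -4.4, 4.0]
grip_width: 25.3
```

arm_command --pt "0 0.001 0 0 0 0 0" --pt "0 0.002 0 0 0 0 0" --pt "0 0.002 0 0 0 0 0"

```text
clock: 13.2
tcp_pos: [490.0, -323.7, 143.3]
orientation: [[-0.246, 0.002, 0.969], [-0.969, -0.002, -0.246], [0.001, -1.0, 0.002]]
contact_force: [1.2, -5.2, 3.7]
grip_width: 25.2
```

arm_command --pt "0 0 0 0 0 0 0.035" --pt "0 0 0 0 0 0 0.04" --pt "0 0 0 0 0 0 0.045" --pt "0 0 0 0 0 0 0.045" --pt "0 0 0 0 0 0 0.045"

```text
clock: 13.7
tcp_pos: [489.6, -323.0, 142.2]
orientation: [[-0.246, -0.0, 0.969], [-0.969, 0.0, -0.246], [-0.0, -1.0, -0.0]]
contact_force: [-0.2, 0.0, 0.2]
grip_width: 44.9
```

arm_command --pt "0 -0.02 0 0 0 0 0.045" --pt "0 -0.06 0 0 0 0 0.05" --pt "0 -0.11 0 0 0 0 0.06" --pt "0 -0.15 0 0 0 0 0.06" --pt "0 -0.15 0 0 0 0 0.06"

```text
clock: 14.2
tcp_pos: [490.5, -323.7, 298.6]
orientation: [[-0.246, 0.007, 0.969], [-0.969, -0.005, -0.246], [0.003, -1.0, 0.008]]
contact_force: [0.3, -0.4, -0.6]
grip_width: 59.8
```

```bash
python3 - <<'E'
from h import *
im,K,W=snap('wrist','w8.png')
goal(448,-6,200,-1.82)
for n,p in {'hexknob':[490,-322.5,97+68],'barA':[502-63,-276+16,200],'barB':[502+63,-276-16,200]}.items(): print(n,proj(K,W,p))
cv2.imwrite('pics/z8.png',cv2.convertScaleAbs(im,alpha=1.5))
E
```

```text
t 14.25 at [ 490.2 -323.5  295.1] psi -1.819 F [ 0.9  1.  -0.7] grip 59.7
shift [-0.2976, 0.0941, -0.1192] rv [-0.004, 0.001, 0.002] len 0.334
hexknob [317.02905065 227.0303241 ]
barA [226.80189027 172.78985169]
barB [407.48649365 172.80465344]
```

View pics/z8.png

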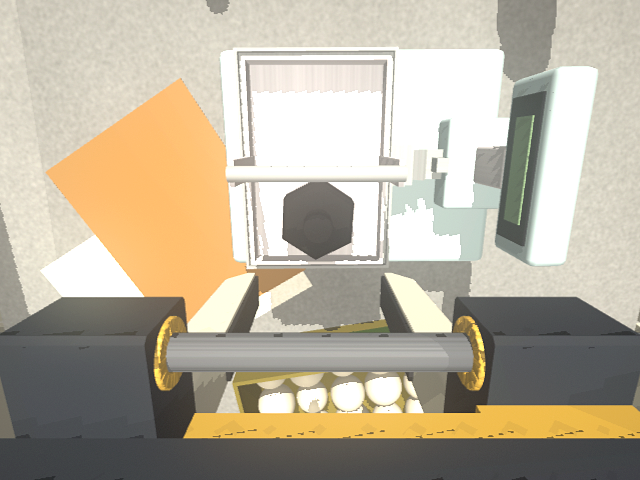

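The hex stands upright in the pan with its knob at (318,226), as predicted, and the bar is at row 173 where expected. Now the round weight.

arm_command --pt "-0.046 0 -0.018 0 0 0 0.06" --pt "-0.092 0 -0.036 0 0 0 0.06" --pt "-0.138 0 -0.055 0 0 0 0.06" --pt "-0.184 0.02 -0.073 0 0 0 0.06" --pt "-0.225 0.04 -0.09 0 0 0 0.06"

```text
clock: 14.75
tcp_pos: [457.1, -83.0, 251.5]
orientation: [[-0.246, -0.0, 0.969], [-0.969, 0.0, -0.246], [-0.0, -1.0, -0.0]]
contact_force: [0.5, -0.9, -0.1]
grip_width: 59.8
```

```bash
python3 - <<'E'
from h import *
goal(448,-6,200,-1.82)
E
```

```text
t 14.75 at [457.1 -83.  251.5] psi -1.819 F [ 0.5 -0.9 -0.1] grip 59.8
shift [-0.0724, 0.0515, -0.0278] rv [0.0, 0.001, -0.0] len 0.093
```

arm_command --pt "-0.04 0.03 -0.015 0 0 0 0.06" --pt "-0.065 0.045 -0.026 0 0 0 0.06" --pt "-0.072 0.051 -0.028 0 0 0 0.06" --pt "-0.072 0.051 -0.028 0 0 0 0.06"

```text
clock: 15.15
tcp_pos: [447.8, -7.3, 200.4]
orientation: [[-0.244, -0.002, 0.97], [-0.97, 0.0, -0.244], [0.0, -1.0, -0.002]]
contact_force: [1.0, -0.8, 0.5]
grip_width: 60.0
```

```bash
python3 - <<'E'
from h import *
im,K,W=snap('wrist','w9.png')
print(proj(K,W,[448,-6,68]))
g=cv2.GaussianBlur(cv2.convertScaleAbs(im,alpha=3),(3,3),0)[:,:,1]
sub=g[150:300,250:400]
print([ (c[0]+250,c[1]+150,c[2]) for c in (cv2.HoughCircles(sub,cv2.HOUGH_GRADIENT,1,20,param1=60,param2=12,minRadius=14,maxRadius=55)[0][:5])])
m=((im.max(2)<75)*255).astype(np.uint8);k,l,st,ce=cv2.connectedComponentsWithStats(m[:300])
print([(st[i].tolist(),ce[i].round(1).tolist()) for i in range(1,k) if st[i][4]>400])
goal(448,-6,44,-1.82)
E
```

```text
[319.35848071 227.48675852]
[(np.float32(317.5), np.float32(218.5), np.float32(33.0)), (np.float32(328.5), np.float32(200.5), np.float32(15.0)), (np.float32(308.5), np.float32(200.5), np.float32(14.9))]
[([600, 0, 40, 64, 2039], [621.6, 26.2]), ([520, 120, 112, 93, 6300], [575.9, 165.7]), ([286, 183, 65, 69, 3440], [318.0, 217.6])]
t 15.2 at [448.3  -8.1 201.5] psi -1.818 F [-0.8 -1.   0.4] grip 59.7
shift [-0.002, 0.1575, -0.0007] rv [0.001, 0.002, 0.0] len 0.158
```

arm_command --pt "-0.003 0.05 -0.001 0 0 0 0.06" --pt "-0.003 0.1 -0.001 0 0 0 0.06" --pt "-0.003 0.14 -0.001 0 0 0 0.055" --pt "-0.003 0.157 -0.001 0 0 0 0.045" --pt "-0.003 0.157 -0.001 0 0 0 0.0"

```text
clock: 15.7
tcp_pos: [447.3, -6.0, 43.0]
orientation: [[-0.247, -0.004, 0.969], [-0.969, 0.0, -0.247], [0.001, -1.0, -0.004]]
contact_force: [0.3, -0.1, 0.8]
grip_width: 43.4
```

arm_command --pt "0 0 0 0 0 0 0" --pt "0 0 0 0 0 0 0" --pt "0 0 0 0 0 0 0" --pt "0 0 0 0 0 0 0" --pt "0 0 0 0 0 0 0"

```text
clock: 16.2
tcp_pos: [449.0, -5.2, 46.7]
orientation: [[-0.246, 0.002, 0.969], [-0.969, -0.001, -0.246], [0.0, -1.0, 0.002]]
contact_force: [-3.1, -2.4, 7.8]
grip_width: 25.2
```

arm_command --pt "0 0 0 0 0 0 0" --pt "0 0 0 0 0 0 0" --pt "0 -0.02 0 0 0 0 0" --pt "0 -0.06 0 0 0 0 0" --pt "0 -0.11 0 0 0 0 0"

```text
clock: 16.7
tcp_pos: [447.1, -4.8, 155.1]
orientation: [[-0.246, -0.003, 0.969], [-0.969, 0.0, -0.246], [0.001, -1.0, -0.003]]
contact_force: [0.6, -0.1, -5.0]
grip_width: 25.2
```

```bash
python3 - <<'E'
from h import *
goal(514,-229.5,290,-1.82)
E
```

```text
t 16.7 at [447.1  -4.8 155.1] psi -1.819 F [ 0.6 -0.1 -5. ] grip 25.2
shift [0.2014, -0.1351, 0.1196] rv [0.003, 0.001, 0.001] len 0.27
```

arm_command --pt "0 -0.04 0 0 0 0 0" --pt "0.01 -0.085 0.005 0 0 0 0" --pt "0.03 -0.12 0.02 0 0 0 0" --pt "0.06 -0.135 0.037 0 0 0 0" --pt "0.095 -0.135 0.057 0 0 0 0"

```text
clock: 17.2
tcp_pos: [480.8, -111.8, 293.5]
orientation: [[-0.244, 0.005, 0.97], [-0.97, -0.001, -0.244], [-0.0, -1.0, 0.005]]
contact_force: [0.8, 0.5, -6.6]
grip_width: 25.4
```

arm_command --pt "0.035 0 0.02 0 0 0 0" --pt "0.065 0 0.038 0 0 0 0" --pt "0.09 0 0.053 0 0 0 0" --pt "0.105 0 0.062 0 0 0 0" --pt "0.106 0 0.063 0 0 0 0"

```text
clock: 17.7
tcp_pos: [515.3, -230.6, 289.6]
orientation: [[-0.247, -0.001, 0.969], [-0.969, 0.0, -0.247], [-0.0, -1.0, -0.001]]
contact_force: [0.1, 0.7, -6.2]
grip_width: 25.6
```

```bash
python3 - <<'E'
from h import *
goal(514,-229.5,160,-1.82)
E
```

```text
t 17.7 at [ 515.3 -230.6  289.6] psi -1.821 F [ 0.1  0.7 -6.2] grip 25.6
shift [-0.0008, 0.1296, -0.0014] rv [0.001, -0.001, -0.0] len 0.13
```

arm_command --pt "-0.001 0.03 -0.001 0 0 0 0" --pt "-0.001 0.075 -0.001 0 0 0 0" --pt "-0.001 0.115 -0.001 0 0 0 0" --pt "-0.001 0.135 -0.001 0 0 0 0" --pt "-0.001 0.142 -0.001 0 0 0 0"

```text
clock: 18.2
tcp_pos: [513.5, -226.7, 145.8]
orientation: [[-0.245, -0.003, 0.97], [-0.97, 0.002, -0.245], [-0.001, -1.0, -0.003]]
contact_force: [-4.6, 2.7, 2.6]
grip_width: 25.6
```

arm_command --pt "0 0.002 0 0 0 0 0" --pt "0 0.004 0 0 0 0 0" --pt "0 0.006 0 0 0 0 0" --pt "0 0.006 0 0 0 0 0"

```text
clock: 18.6
tcp_pos: [515.0, -228.1, 143.5]
orientation: [[-0.246, 0.002, 0.969], [-0.969, -0.001, -0.246], [0.0, -1.0, 0.002]]
contact_force: [-1.7, 2.0, 0.9]
grip_width: 25.2
```

arm_command --pt "0 0 0 0 0 0 0.035" --pt "0 0 0 0 0 0 0.04" --pt "0 0 0 0 0 0 0.045" --pt "0 0 0 0 0 0 0.045" --pt "0 0 0 0 0 0 0.045"

```text
clock: 19.1
tcp_pos: [514.4, -228.0, 142.1]
orientation: [[-0.246, 0.0, 0.969], [-0.969, -0.0, -0.246], [0.0, -1.0, 0.0]]
contact_force: [-0.3, -0.2, 0.1]
grip_width: 44.6
```

arm_command --pt "0 -0.02 0 0 0 0 0.045" --pt "0 -0.06 0 0 0 0 0.05" --pt "0 -0.11 0 0 0 0 0.02" --pt "0 -0.15 0 0 0 0 0" --pt "0 -0.15 0 0 0 0 0"

```text
clock: 19.6
tcp_pos: [515.5, -228.5, 298.3]
orientation: [[-0.246, 0.007, 0.969], [-0.969, -0.004, -0.246], [0.002, -1.0, 0.008]]
contact_force: [0.7, -0.7, -0.5]
grip_width: 30.7
```

```bash
python3 - <<'E'
from h import *
im,K,W=snap('wrist','w10.png')
a=load('side0.png')[0];im2,K2,W2=snap('side','s10.png')
# offline numeric checks of the wrist picture
for n,p in {'hexknob':[490,-323,92+68],'roundknob':[514.5,-228,92+68],'barmid':[502,-276,188]}.items(): print(n,proj(K,W,p))
g=cv2.convertScaleAbs(im,alpha=1.5)
s=cv2.convertScaleAbs(cv2.resize(im2[230:390,210:400],None,fx=2,fy=2),alpha=1.4)
cv2.imwrite('pics/z10.png',np.hstack([cv2.resize(g[:330,180:520],(340,330)),np.pad(s,((0,10),(0,0),(0,0)))]))
goal(502,-276,215,-1.82)
E
```

```text
hexknob [316.43764413 330.07388431]
roundknob [316.7055573  226.94932809]
barmid [316.44536836 293.57342027]
t 19.7 at [ 514.6 -228.1  292.4] psi -1.819 F [ 0.2  0.  -0.2] grip 22.7
shift [0.0495, 0.0774, -0.0005] rv [-0.001, 0.001, 0.0] len 0.092
```

```bash
python3 - <<'E'
from h import *
im,K,W=load('w10.png')
m=((im.max(2)<75)*255).astype(np.uint8);k,l,st,ce=cv2.connectedComponentsWithStats(m[:320])
for i in range(1,k):
    if st[i][4]>300: print(st[i].tolist(),ce[i].round(1),ray(K,W,*ce[i],92+40).round(1))
g=im[:,:,1].astype(int)
# bar: bright band rows at several columns
for c in (230,250,300,380,400): print(c,np.where(np.abs(np.diff(g[100:300,c]))>12)[0]+100)
E
```

```text
[404, 0, 37, 20, 407] [421.8   6.5] [641.1 -77.4 132. ]
[391, 221, 149, 99, 4082] [474.2 293.4] [ 647.3 -338.   132. ]
[274, 271, 91, 49, 1707] [320.3 305.1] [ 496.7 -312.3  132. ]
[100, 298, 148, 22, 2757] [175.2 309.2] [ 355.9 -280.6  132. ]
230 [148 149 150 295 296]
250 [148 149 157 161 166 167 170 171 173 174 179 184 189 265 266 286 289 290]
300 [147 148 149 157 158 160 161 165 166 170 173 174 189 190 247 267 277 278
 289 290 291 294]
380 [146 147 148 156 160 166 170 173 174 179 184 191 197 203 209 215 256 261
 263 264 278]
400 [147 148 238 240 275 283 287 290 295 296 297]
```

```bash
python3 - <<'E'
from h import *
im,K,W=load('w10.png')
g=im[:,:,1].astype(int)
print(g[150:300:6,300],g[150:300:6,318])
c=cv2.HoughCircles(cv2.convertScaleAbs(im,alpha=2)[150:300,240:400,1],cv2.HOUGH_GRADIENT,1,10,param1=60,param2=12,minRadius=12,maxRadius=42)
for x,y,r in c[0][:5]: print(x+240,y+150,r,ray(K,W,x+240,y+150,92+40).round(1))
print(proj(K,W,[514.5,-228,132]))
E
```

```text
[223 225 135 191 215 168 168  73  75  76  77  77  77  78  76  78  72 167
 167 166 234 234  71  69 195] [225 225 132 186 214 164  71  75  75  76  72  76  75  74  75  74  72  67
 164 164  79  68  76  69 197]
317.5 218.5 33.2 [ 515.7 -226.5  132. ]
312.5 294.5 24.6 [ 492.  -299.3  132. ]
313.5 207.5 22.8 [ 514.6 -215.6  132. ]
373.5 287.5 16.5 [ 551.9 -307.1  132. ]
307.5 218.5 22.9 [ 506.6 -224.2  132. ]
[316.67377819 220.30083311]
```

The round weight's body circle is at (317.5,218.5), radius 33, i.e. (515.7,-226.5). It's upright about 51 mm from the handle. Now I'll press on the bar with closed fingers.

arm_command --pt "0.025 0.01 0 0 0 0 0" --pt "0.045 0.04 0 0 0 0 0" --pt "0.049 0.07 -0.001 0 0 0 0" --pt "0.049 0.077 -0.001 0 0 0 0" --pt "0.049 0.077 -0.001 0 0 0 0"

```text
clock: 20.2
tcp_pos: [500.9, -274.7, 213.3]
orientation: [[-0.246, -0.003, 0.969], [-0.969, 0.002, -0.246], [-0.001, -1.0, -0.003]]
contact_force: [-0.1, -1.4, 1.5]
grip_width: 0.6
```

arm_command --pt "0 0.005 0 0 0 0 0" --pt "0 0.01 0 0 0 0 0" --pt "0 0.014 0 0 0 0 0" --pt "0 0.017 0 0 0 0 0" --pt "0 0.02 0 0 0 0 0"

```text
clock: 20.7
tcp_pos: [501.7, -275.1, 196.1]
orientation: [[-0.245, 0.001, 0.969], [-0.969, -0.001, -0.245], [0.0, -1.0, 0.001]]
contact_force: [-3.4, 2.7, 11.4]
grip_width: 0.2
```

arm_command --pt "0 0.002 0 0 0 0 0" --pt "0 0.004 0 0 0 0 0" --pt "0 0.006 0 0 0 0 0" --pt "0 0.008 0 0 0 0 0" --pt "0 0.008 0 0 0 0 0"

```text
clock: 21.2
tcp_pos: [501.7, -275.2, 187.2]
orientation: [[-0.246, 0.001, 0.969], [-0.969, -0.0, -0.246], [-0.0, -1.0, 0.001]]
contact_force: [0.6, 1.7, 4.3]
grip_width: 0.4
```

arm_command --pt "0 0.002 0 0 0 0 0" --pt "0 0.004 0 0 0 0 0" --pt "0 0.005 0 0 0 0 0" --pt "0 0.005 0 0 0 0 0" --pt "0 0.005 0 0 0 0 0"

```text
clock: 21.7
tcp_pos: [501.7, -275.3, 183.1]
orientation: [[-0.246, 0.001, 0.969], [-0.969, -0.0, -0.246], [0.0, -1.0, 0.001]]
contact_force: [-0.8, 2.3, 11.3]
grip_width: 0.4
```

arm_command --pt "0 0.001 0 0 0 0 0" --pt "0 0.003 0 0 0 0 0" --pt "0 0.003 0 0 0 0 0" --pt "0 0.003 0 0 0 0 0" --pt "0 0.003 0 0 0 0 0"

```text
clock: 22.2
tcp_pos: [501.8, -275.3, 180.9]
orientation: [[-0.246, 0.002, 0.969], [-0.969, -0.001, -0.246], [0.0, -1.0, 0.002]]
contact_force: [-3.3, 3.9, 17.5]
grip_width: 0.9
```

arm_command --pt "0 0 0 0 0 0 0" --pt "0 0 0 0 0 0 0" --pt "0 0 0 0 0 0 0" --pt "0 0 0 0 0 0 0" --pt "0 0 0 0 0 0 0"

```text
clock: 22.7
tcp_pos: [501.8, -275.3, 180.8]
orientation: [[-0.246, 0.002, 0.969], [-0.969, -0.001, -0.246], [0.0, -1.0, 0.002]]
contact_force: [-3.3, 2.9, 16.8]
grip_width: 0.2
```

arm_command --pt "0 0 0 0 0 0 0" --pt "0 0 0 0 0 0 0" --pt "0 0 0 0 0 0 0" --pt "0 0 0 0 0 0 0" --pt "0 0 0 0 0 0 0"

```text
clock: 23.2
tcp_pos: [501.8, -275.3, 180.9]
orientation: [[-0.246, 0.002, 0.969], [-0.969, -0.001, -0.246], [0.0, -1.0, 0.002]]
contact_force: [-3.2, 4.6, 16.4]
grip_width: 0.3
```

arm_command --pt "0 0 0 0 0 0 0" --pt "0 0 0 0 0 0 0" --pt "0 0 0 0 0 0 0" --pt "0 0 0 0 0 0 0" --pt "0 0 0 0 0 0 0"

```text
clock: 23.7
tcp_pos: [501.8, -275.3, 180.9]
orientation: [[-0.246, 0.002, 0.969], [-0.969, -0.001, -0.246], [0.0, -1.0, 0.002]]
contact_force: [-2.7, 3.7, 16.4]
grip_width: 0.8
```

arm_command --pt "0 -0.001 0 0 0 0 0" --pt "0 -0.003 0 0 0 0 0" --pt "0 -0.005 0 0 0 0 0" --pt "0 -0.007 0 0 0 0 0" --pt "0 -0.007 0 0 0 0 0"

```text
clock: 24.2
tcp_pos: [501.4, -275.2, 185.9]
orientation: [[-0.246, -0.0, 0.969], [-0.969, 0.0, -0.246], [0.0, -1.0, -0.0]]
contact_force: [0.2, 0.9, -0.1]
grip_width: 0.8
```

arm_command --pt "0 -0.01 0 0 0 0 0" --pt "0 -0.04 0 0 0 0 0" --pt "-0.04 -0.08 0 0 0 0 0" --pt "-0.09 -0.11 0 0 0 0 0" --pt "-0.13 -0.11 0 0 0 0 0"

```text
clock: 24.7
tcp_pos: [533.1, -151.5, 299.6]
orientation: [[-0.247, 0.004, 0.969], [-0.969, -0.001, -0.247], [0.0, -1.0, 0.004]]
contact_force: [0.6, -0.2, 0.4]
grip_width: 0.4
```

arm_command --pt "-0.05 0 0 0 0 0 0" --pt "-0.07 0 0 0 0 0 0" --pt "-0.07 0 0 0 0 0 0" --pt "-0.07 0 0 0 0 0 0"

```text
clock: 25.1
tcp_pos: [549.8, -84.3, 295.8]
orientation: [[-0.245, -0.0, 0.97], [-0.97, -0.0, -0.245], [0.0, -1.0, -0.0]]
contact_force: [-0.2, 0.1, 0.4]
grip_width: 0.5
```

```bash
python3 - <<'E'
from h import *
im,K,W=snap('wrist','w11.png');im2,K2,W2=snap('side','s11.png')
goal(502,-276,215,-1.82)
c=np.array([502,-276]);y=np.array([np.sin(.25),np.cos(.25)]);x=np.array([np.cos(.25),-np.sin(.25)])
for s in(0,17,26):
  print(s,[proj(k,w,[*(c+sx*65*x),205-s]).round(1).tolist() for k,w in((K,W),(K2,W2)) for sx in(-1,1)])
a=cv2.convertScaleAbs(im[0:330,150:490],alpha=1.5)
b=cv2.convertScaleAbs(cv2.resize(im2[225:370,225:390],None,fx=2.7,fy=2.27),alpha=1.4)[:330]
h=min(len(a),len(b));cv2.imwrite('pics/z11.png',np.hstack([a[:h],b[:h]]))
E
```

```text
t 25.2 at [549.6 -85.2 295.7] psi -1.82 F [0.1 0.6 0.3] grip 0.6
shift [0.1966, 0.0807, 0.0009] rv [0.0, 0.0, 0.0] len 0.213
0 [[245.2, 460.8], [394.6, 461.2], [252.6, 261.4], [314.1, 264.5]]
17 [[248.9, 445.1], [390.9, 445.5], [253.1, 268.2], [314.2, 271.3]]
26 [[250.7, 437.4], [389.0, 437.8], [253.3, 271.8], [314.2, 274.9]]
```

View pics/z11.png

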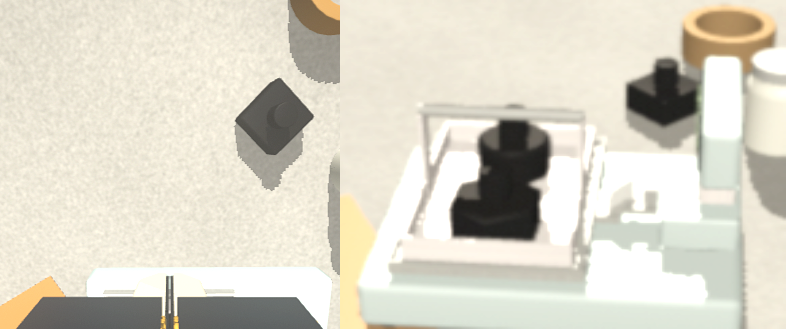

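The side view shows both weights upright on either side of the handle. The bar ends are at (254.6,272.1) and (315,276.1), which matches 26 mm sunk rather than 17. One numeric cross-check against the pre-press side picture, then I'll hand in.

```bash
python3 - <<'E'
from h import *
a=load('s10.png')[0][262:345,248:322]; 
b=load('s11.png')[0]
im,K,W=snap('side','s12.png')
def sh(b):
    r=cv2.matchTemplate(b[250:360,243:327],a,cv2.TM_CCOEFF_NORMED);_,v,_,p=cv2.minMaxLoc(r);return p[0]-5,p[1]-12,round(v,3)
print(sh(b),sh(im),"px/mm exp .4",arm.sense()["contact_force"])
for n in('s10.png','s11.png','s12.png'):
    g=load(n)[0][:,:,1].astype(int); print(n,g[258:284,270],g[258:284,300])
E
```

```text
(0, 6, 0.971) (0, 6, 0.971) px/mm exp .4 [ 0.44344315 -0.64165798 -0.55476227]
s10.png [166 167 168 169 168 167 169 183 186 165 155 141 139 154 174 196 199 180
 177 176 176 178 177 172 165 161] [169 171 170 169 169 168 167 169 182 186 169 157 147 136 149 171 200 204
 147  89  69  67  64  58  43  31]
s11.png [167 167 168 169 168 166 166 166 167 167 166 166 161 151 147 155 154 141
 138 158 197 207 181 176 175 175] [169 171 170 169 168 168 167 168 167 166 166 167 168 166 156 144 151 155
 148 138 149 179 198 185 119  79]
s12.png [167 167 168 169 168 166 166 166 167 167 166 166 162 151 147 155 154 141
 138 158 197 207 181 176 175 176] [169 171 170 169 169 168 167 167 167 166 166 167 168 166 156 144 151 155
 148 137 149 179 199 185 119  78]
```

```bash
python3 -c "
from h import *
print(arm.close_job())"
```

```text
the job is handed in; nothing more can be done
None
```

The job is handed in, and every check I made says the scale is loaded and locked down. The hand-in itself gave no verdict, so I can't confirm that it passed.

- **Pan:** it sits level inside the rim, within about 2 mm of the platform centre and square to it. My first grasp missed because I lifted before the jaws had closed. The pan wasn't disturbed, and I regrasped it. It hung about 0.1 rad tilted in the grip and levelled itself on contact.
- **Weights:** the hex stands about 48 mm on the -y side of the handle and the round about 51 mm on the +y side, both upright in the last side view.
- **Catch:** I pressed the bar down to the bottom stop with about 17 N and held it for about 1.5 s.
    - **Force:** on letting go, it fell to zero after 5 mm of rise.
    - **Position:** two side pictures 0.1 s apart show the load staying down, about 6 pixels (roughly 13–15 mm) lower than before pressing. The bar ends match about 26 mm of sinking. The two estimates differ by a few mm because the pre-press sinking of about 17 mm was only calculated.
    - **Not seen directly:** the bolt is too small to make out in the pictures, so its position is inferred.
- **Left in place:** I never touched the square weight, jar or tape roll. The robot was clear of everything at hand-in, at about 25 s of the 72 s allowed.

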